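# Load a culture dish into the dish reader

## Robot

A 7-joint arm with a two-finger parallel gripper is mounted at the origin on a cart in front of the work surface, level with it; the furniture and walls round the work are solid. World frame = base frame: x ahead of the robot, y to its left, z up, the work surface at z = 0. Lengths are in m, angles in rad, forces in N, time in s.
With the tool pointing down it reaches from about 0.35 to 0.9 m from the base axis. Payload 19.9 kg.
Tool frame: the origin (TCP) lies at the very end of the fingers, on their centre line; the grasp point (between the pads) lies 19 mm behind it (env.grip_point_offset is the distance from the TCP to the grasp point, in m); z points along the fingers, y is the line along which they close (so a half turn about z gives the same grasp; the last joint's range is limited). The gripper opens to 85 mm and grips with 20 to 120 N. Pads are 22 mm wide; open, the fingers measure 114 mm over their backs; the gripper's body (76 mm by 85 mm) begins 54 mm behind the grasp point. The pads swing forward as they close: fully open they stand 13 mm farther back than shut.
Start: joints at [-1.375, 0.417, -0.01, 1.614, 0.005, 1.111, -0.053], TCP at [0.147, 0.607, 0.231] pointing down, gripper open.
Joint ranges: [-2.81, 2.81], [-0.39, 2.02], [-1.27, 1.25], [0.06, 2.57], [-1.19, 4.33], [0.19, 2], [-2.82, 2.82]. Speed limits (rad/s): [1.89, 1.89, 2.39, 2.39, 3.01, 3.01, 3.01].

## Interface

Orientations are given as a unit quaternion [x, y, z, w].
In Python, from workcell import env gives the robot as it stands.
- The arm moves only by the tool carry_out, never from a script. Its argument "plan" is one flat list of numbers, 7 for each row, row after row: the shift along the tool's x, y, z in mm, then the turn, a rotation vector about the tool's x, y, z in degrees, then the finger opening in mm, from 0 to 85.4. A call has 1 to 5 rows; each row is the pose to reach, as a shift and turn from the pose commanded when the call began, along the tool's axes at that moment; what a row does not reach only later rows make up. A row lasts 1/12 s, in which the tool goes at most 41.7 mm and 7.16 degrees, less where a joint would pass 70% of its speed; a pose out of reach is approached as far as the arm can. A call with a gripper value outside its range is refused whole. The fingers move at their own pace and stop on an object; the grip force is fixed at half the most. Time passes only in rows, so rows that repeat a pose let the fingers close. It gives the time, the measured TCP pose, the force and the opening at its end, in the units of the state.
- env.get_obs(): the state, without advancing time (a new reading comes with each control period).
- env.get_image(name): name is "side" or "top" or "wrist"; returns a dict with "img" (384x512x3 uint8, red, green, blue), "fovy" (degrees; the focal length in pixels is half the picture's height over the tangent of half this angle, whatever the lens; pixels are square), "cx", "cy" (the principal point, pixels), "camera_from_world" (4x4, takes a point from world to camera coordinates); the wrist camera has in their place "tool_from_camera" (4x4, takes a point from camera to tool coordinates, whose origin is the TCP and whose axes are the flange's). Camera axes: x right, y up, looking along -z (the intrinsics and any distortion apply to the point x, -y, -z); pixel columns grow to the right and rows downward; lengths in m; the calibration is good to about 2 mm. A picture is of the moment at which its call begins: read the wrist's pose just before it. There is no depth.
- env.hand_in(): hands the job in, once; it reports no verdict.
The state is a dict: "time": time; "joint_pos": joint angles; "qvel": joint speeds; "joint_efforts": joint torques, N m; "eef_pos": TCP position; "ee_rot": TCP orientation; "contact_force": force on the tool from outside, world axes, zero at the start; "torque": the same for the moment, N m; "finger_gap": finger opening in m.
Only numpy, scipy, OpenCV 4.12 (cv2) and the standard library are available. Lean on these libraries where they do the work, as an engineer would, in place of code of your own. Each camera call takes 0.05 s, during which the arm holds its last target. There are 200 camera calls.

## Task

Load the dish with the pink medium into the dish reader: put it flat on the drawn-out carrier, slide it lightly across the plate until it drops into the round pocket, and then push the carrier fully home by its front bar. The carrier runs stiffly, so never shove it along by the dish or press hard on the dish; the dish must not touch the reader's hood, and the other dish stays where it is.

Things in the scene. Friction and masses are not known exactly. Their poses are not given: they have to be found in the camera images.
- reader: the dish reader, a low white and grey unit fixed to the desk, 150 x 150 mm. Origin: centre of its footprint on the desk; z up, its -x is the front. From the front stands the carrier, a flat plate 84 mm wide centred on y = 0, top 34 mm above the desk, that slides along x with a drag of about 14 N and stays where left. It was left drawn out; how far is not measured.
- pocket_home (a point): the point on the reader where the centre of the carrier's pocket (level with the plate's top, 34 mm up) stands once the carrier is pushed home to its stop: reader x = -0.020, y = 0. Axes as the reader's. At the start the pocket's centre is anywhere from 96 to 126 mm in front of this point (reader x = -0.146 to -0.116, y = 0).
- slot (a point): centre of the lower edge of the hood's front lip, 48 mm above the desk, reader x = -0.075. The carrier runs in below it, with 14 mm between this edge and the plate's top: a dish that has dropped into the pocket passes with 2 mm to spare, one lying on the plate does not. The pocket is round, 59 mm across, 4 mm deep, flat floor 30 mm above the desk.
- hood: the reader's fixed hood over the carrier, 150 x 150 mm, top 78 mm above the desk; origin and axes as the reader's. The carrier's plate runs on 75 mm in front of the pocket's centre and ends in a grey bar 8 mm thick, 100 mm wide along y, 9 to 33 mm above the desk, its front face 83 mm in front of the pocket's centre: push the carrier there.
- dish_pink: the dish to load: closed clear petri dish with pink medium, 16 mm high, 24 to 45 g. Its foot is 56 mm across for the lowest 6 mm, the lid above that 60 mm across, from 6 to 16 mm up. Lid and dish hold together. Thin plastic: push or press it with less than about 7 N. Origin: centre of the underside, z up.
- dish_beige: the other dish, same shape, with beige medium; it stays where it is. Origin: centre of the underside.
Not all that is in view belongs to the job. Leave any turquoise or yellow look-alike of the dish_pink alone.

How it is judged:
On the way:
1. the pink dish has dropped flat into the pocket of the drawn-out carrier (z of dish_pink in the frame of reader between 0.0285 and 0.0313 m and angle between dish_pink's own z axis and vertical below 0.03 rad and x of dish_pink in the frame of reader between -0.155 and -0.09 m and y of dish_pink in the frame of reader between -0.004 and 0.004 m), for 0.2 s.
At the end, for the whole second after the job is handed in: The pink dish lies flat in the carrier's pocket (within 1.3 mm of its floor, tilt under 1.7 degrees) and the carrier is home: the dish is at the pocket's home place within 5 mm (4 mm sideways), at rest, and the other dish is where it was (15 mm) (z of dish_pink in the frame of reader between 0.0285 and 0.0313 m and angle between dish_pink's own z axis and vertical below 0.03 rad and x of dish_pink in the frame of reader between -0.025 and -0.015 m and y of dish_pink in the frame of reader between -0.004 and 0.004 m and linear speed of dish_pink below 0.01 m/s and distance of dish_beige from where it was at the start of the episode below 0.015 m); the robot touches nothing.
It fails at once if the pink dish is pressed or pushed against the carrier with more than 12 N (contact force between dish_pink and reader above 12 N).
It fails at once if the pink dish touches the hood (contact force between dish_pink and hood above 0.05 N).
It fails at once if the other dish is moved by more than 15 mm (distance of dish_beige from where it was at the start of the episode above 0.015 m).
It also fails if it takes over 61 s, if anything falls off the work surface, if the arm or the gripper's body presses on something with over 40 N, if the wrist force passes 120 N, or if a joint passes its speed limit or range.

## Working session

There is one attempt and no reset: what is moved stays moved. The work goes in short steps, Python scripts to look and compute and a tool call to move; the robot and the scene stay as the last step left them, time stands still between calls to the robot, and variables do not carry over. Pictures are saved under pics/ and viewed, on a budget of 10 in all, crops included, one or two more only if the job needs it, and the job is handed in when it is done.

Besides the shell and the picture viewer there is one more tool, called after "Emit:" by a JSON object that holds its "fn" and its "kwargs". carry_out: Moves the arm, as the interface text tells. Its arguments: {"type":"object","properties":{"plan":{"type":"array","items":{"type":"number"}}},"required":["plan"]}

```bash
ls; mkdir -p pics
cat > h.py <<'E'
import numpy as np, cv2
from workcell import env
from scipy.spatial.transform import Rotation as R
def cam(n):
    o=env.get_obs(); d=env.get_image(n)
    if n=='wrist':
        T=np.eye(4);T[:3,:3]=R.from_quat(o['ee_rot']).as_matrix();T[:3,3]=o['eef_pos']
        W=T@np.array(d['tool_from_camera'])
    else: W=np.linalg.inv(np.array(d['camera_from_world']))
    d['W']=W; d['f']=192/np.tan(np.radians(d['fovy'])/2); return d
def ray(d,u,v,z):
    r=d['W'][:3,:3]@np.array([(u-d['cx'])/d['f'],-(v-d['cy'])/d['f'],-1.]); c=d['W'][:3,3]
    return c+r*(z-c[2])/r[2]
def proj(d,p):
    q=np.linalg.inv(d['W'])@np.append(p,1); return d['cx']-d['f']*q[0]/q[2], d['cy']+d['f']*q[1]/q[2]
def save(d,n): cv2.imwrite('pics/'+n,d['img'][...,::-1])
E
python3 - <<'E'
from h import *
for n in('side','top'):
    d=cam(n); save(d,n+'0.png'); print(n,[k for k in d if k!='img'],d['fovy'],d['cx'],d['cy'],d['W'].round(3).tolist(), {k:d[k] for k in d if 'dist' in k})
o=env.get_obs();print(o)
E
```

```text
pics
side ['fovy', 'cx', 'cy', 'camera_from_world', 'W', 'f'] 50.67763272618889 251.80517431579915 187.2379606169712 [[0.998, -0.039, 0.04, 0.589], [0.055, 0.639, -0.767, -0.71], [0.004, 0.768, 0.64, 0.613], [0.0, 0.0, 0.0, 1.0]] {}
top ['fovy', 'cx', 'cy', 'camera_from_world', 'W', 'f'] 53.6501618686551 255.37118311122506 191.00034993480193 [[0.009, 0.996, -0.09, 0.446], [-1.0, 0.011, 0.027, -0.048], [0.028, 0.09, 0.996, 0.911], [0.0, 0.0, 0.0, 1.0]] {}
{'time': 0.1, 'joint_pos': array([-1.37451095,  0.41791024, -0.01031022,  1.61409947,  0.00465834,
        1.11065197, -0.05298176]), 'qvel': array([-0.00062332, -0.00056721,  0.00074001,  0.00019352, -0.0018934 ,
       -0.00019523, -0.00115253]), 'joint_efforts': array([ 1.32294263e-04, -8.65803695e+01,  6.80182111e-01, -4.35626400e+01,
        1.92540785e-02,  5.02210547e-03, -7.71700229e-05]), 'eef_pos': array([0.14714288, 0.60713146, 0.23073139]), 'ee_rot': array([ 1.18605694e-01,  9.92941296e-01, -5.20929876e-04, -4.07467539e-05]), 'contact_force': array([-0.26289203,  0.18648048,  0.63989282]), 'torque': array([0.01356325, 0.02311416, 0.03529993]), 'finger_gap': 0.08554367054782593}
```

```bash
python3 -c "
import cv2,numpy as np
cv2.imwrite('pics/both0.png',cv2.resize(np.vstack([cv2.imread('pics/top0.png'),cv2.imread('pics/side0.png')]),(512,768))[:, :]) "; python3 -c "
import cv2
print(cv2.imread('pics/top0.png').shape)"
```

```text
(384, 512, 3)
```

View pics/top0.png

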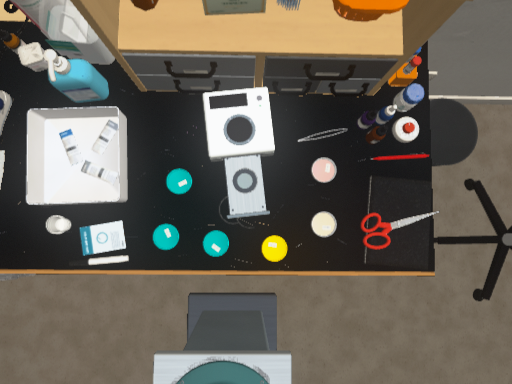

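View pics/side0.png

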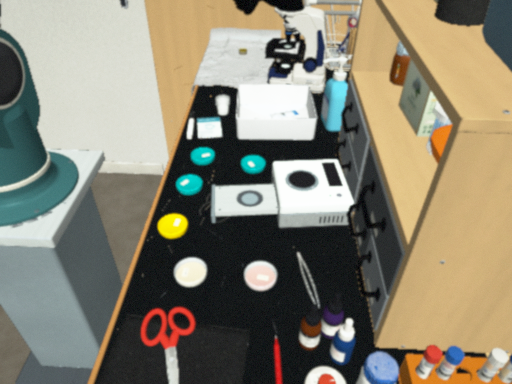

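Candidates in the top view are pink at (324,170), beige at (324,224), turquoise at (179,181), (166,236) and (216,243), and yellow at (274,248). The pink one at (324,170), which is (260,276) in the side view, fits the description. I'll measure it and confirm with a crop.

Run:
```python
from h import *
res={}
for n,boxes in (('top',{'pink':(300,148,350,195),'beige':(300,203,350,248)}),('side',{'pink':(235,252,285,300),'beige':(165,248,216,295)})):
    d=cam(n)
    if n=='top':
        c=cv2.resize(d['img'][80:260,190:370],None,fx=3.3,fy=3.3,interpolation=cv2.INTER_CUBIC); cv2.imwrite('pics/crop1.png',c[...,::-1])
    for k,(a,b,e,f) in boxes.items():
        s=d['img'][b:f,a:e]; m=(s.max(2)>110).astype(np.uint8)
        cs=max(cv2.findContours(m,0,1)[0],key=cv2.contourArea); el=cv2.fitEllipse(cs)
        u,v=el[0][0]+a,el[0][1]+b
        print(n,k,round(u,1),round(v,1),np.round(el[1],1),ray(d,u,v,.012).round(4),s[int(v-b),int(u-a)])
    if n=='top':
        g=d['img'].max(2)
        hs=(d['img'].min(2)>190).astype(np.uint8); hs[:, :195]=0; hs[:,285:]=0; hs[:80]=0;hs[170:]=0
        c=max(cv2.findContours(hs,0,1)[0],key=cv2.contourArea); r=cv2.minAreaRect(c); print(r); P=cv2.boxPoints(r)
        print([ray(d,*p,.078).round(4).tolist() for p in P])
```

```text
top pink 323.6 169.5 [24.2 24.7] [ 0.5813 -0.2364  0.012 ] [237 202 188]
top beige 323.5 223.8 [24.8 25. ] [ 0.4512 -0.2353  0.012 ] [240 231 202]
((238.4702911376953, 121.20296478271484), (64.57791137695312, 65.97095489501953), 84.2894058227539)
[[0.7427, 0.0496, 0.078], [0.7608, -0.0979, 0.078], [0.6136, -0.1131, 0.078], [0.5968, 0.0324, 0.078]]
side pink 260.0 275.2 [29.8 32.9] [ 0.5803 -0.2402  0.012 ] [249 246 236]
side beige 190.1 271.5 [29.3 33.2] [ 0.4507 -0.2391  0.012 ] [247 242 217]
```

View pics/crop1.png

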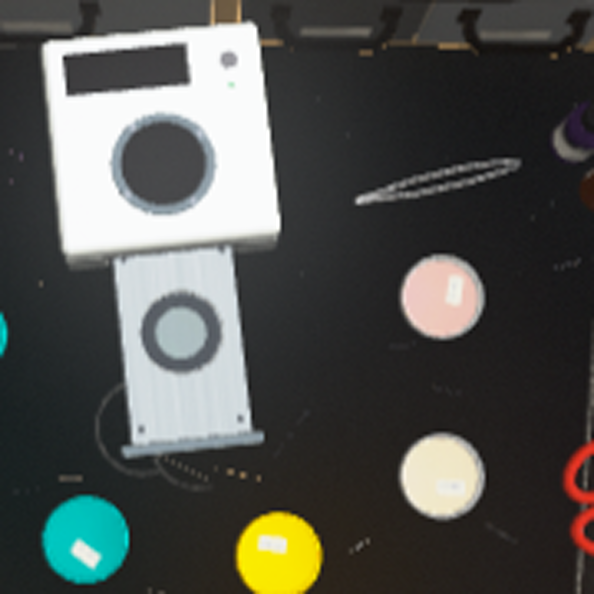

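The crop confirms pink at (443,297), with beige below it at (442,476). The reader's carrier points toward the robot. I'm moving over with the tool turned to align with the reader's yaw, about 6.7°.

Emit:
{"fn": "carry_out", "kwargs": {"plan": [-26,-30,0,0,0,-4,85,-52,-60,0,0,0,-8,85,-78,-90,0,0,0,-12,85,-104,-120,0,0,0,-16,85,-130,-150,0,0,0,-20.3,85]}}

```text
time: 0.62
eef_pos: [0.2387, 0.4291, 0.2311]
ee_rot: [-0.06, 0.998, -0.0, -0.0]
contact_force: [1.9, 0.4, 0.4]
finger_gap: 0.085
```

```bash
cat >> h.py <<'E'
def to(p,yaw=None):
    "shift (tool axes, mm) to world point p, turn about tool z (deg) to bring tool y to heading yaw"
    o=env.get_obs(); r=R.from_quat(o['ee_rot']); m=r.as_matrix()
    h=np.degrees(np.arctan2(m[1,1],m[0,1]))
    print('at',o['eef_pos'].round(4),'yh',h.round(2),'tilt',m[:,2].round(4),'F',o['contact_force'].round(2),'gap',round(o['finger_gap'],4),'t',round(o['time'],2))
    print('shift',(r.inv().apply(np.array(p)-o['eef_pos'])*1000).round(1),'turn',None if yaw is None else round(h-yaw,2))
E
python3 -c "
from h import *
to([.47,-.02,.28],96.7)"
```

```text
at [0.2387 0.4291 0.2311] yh 96.88 tilt [-0.e+00 -2.e-04 -1.e+00] F [1.87 0.45 0.43] gap 0.085 t 0.62
shift [-175.9 -473.6  -48.8] turn 0.18
```

Emit:
{"fn": "carry_out", "kwargs": {"plan": [-14,-37,-4,0,0,0,85,-28,-74,-8,0,0,0,85,-42,-111,-12,0,0,0,85,-56,-148,-16,0,0,0,85,-70,-185,-20,0,0,0,85]}}

```text
time: 1.03
eef_pos: [0.3296, 0.2535, 0.2516]
ee_rot: [-0.058, 0.998, 0.0, 0.0]
contact_force: [1.0, 0.9, 0.6]
finger_gap: 0.085
```

Emit:
{"fn": "carry_out", "kwargs": {"plan": [-14,-37,-4,0,0,0,85,-28,-74,-8,0,0,0,85,-42,-111,-12,0,0,0,85,-56,-148,-16,0,0,0,85,-70,-185,-20,0,0,0,85]}}

```text
time: 1.45
eef_pos: [0.4207, 0.0778, 0.2718]
ee_rot: [-0.058, 0.998, 0.0, 0.0]
contact_force: [1.3, 1.1, 0.1]
finger_gap: 0.0849
```

Emit:
{"fn": "carry_out", "kwargs": {"plan": [-18,-36,-3,0,0,0,85,-36,-72,-6,0,0,0,85,-36,-104,-9,0,0,0,85,-36,-104,-9,0,0,0,85,-36,-104,-9,0,0,0,85]}}

```text
time: 1.87
eef_pos: [0.4682, -0.0208, 0.2803]
ee_rot: [-0.057, 0.998, -0.0, -0.0]
contact_force: [-0.6, 1.4, 0.5]
finger_gap: 0.0849
```

```bash
python3 -c "
from h import *
to([.581,-.238,.20],96.7)
d=cam('wrist'); save(d,'w1.png'); print(d['fovy'],d['cx'],d['cy'],d['W'].round(3).tolist())
for p in ([.581,-.238,.012],[.54,-.04,.034]): print(proj(d,p))
"
```

```text
at [ 0.4682 -0.0208  0.2803] yh 96.49 tilt [-1.e-04 -4.e-04 -1.e+00] F [-0.57  1.37  0.52] gap 0.0849 t 1.87
shift [ -87.6 -228.5   80.4] turn -0.21
63.00899737707145 258.79365502461326 193.5895219617662 [[-0.113, -0.939, -0.326, 0.385], [0.994, -0.107, -0.036, -0.031], [-0.001, -0.328, 0.945, 0.422], [0.0, 0.0, 0.0, 1.0]]
(np.float64(97.97924146771888), np.float64(213.0988882817057))
(np.float64(238.76370457375418), np.float64(206.763962212812))
```

View pics/w1.png

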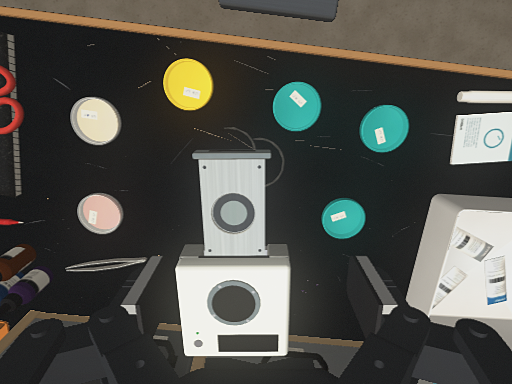

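The wrist view shows pink at (100,213), beige at (95,121), the pocket ring at (233,213), the bar at y≈155 and the hood's front edge at y≈250.

Run:
```python
from h import *
d=cam('wrist'); im=d['img']
def ell(a,b,e,f,fn,z,name):
    m=fn(im[b:f,a:e].astype(int)).astype(np.uint8)
    c=max(cv2.findContours(m,0,1)[0],key=cv2.contourArea); el=cv2.fitEllipse(cv2.convexHull(c))
    p=np.array(el[0])+[a,b]; print(name,p.round(1),np.round(el[1],1),ray(d,*p,z).round(4)); return p
ell(70,188,132,240,lambda s:s.max(2)>110,.012,'pink')
ell(65,92,126,150,lambda s:s.max(2)>110,.012,'beige')
ell(208,188,258,238,lambda s:s.max(2)<120,.034,'pocket')
# plate edges: strong gradient per row
g=im.max(2).astype(int)
L=[];Rr=[]
for v in range(165,243,6):
    row=g[v,185:290]; t=np.where(row>110)[0]; L.append(ray(d,185+t[0]-.5,v,.034)); Rr.append(ray(d,185+t[-1]+.5,v,.034))
L,Rr=np.array(L),np.array(Rr)
for E in(L,Rr):
    k=np.polyfit(E[:,0],E[:,1],1); print('edge yaw',np.degrees(np.arctan(k[0])).round(2),'y at x=.53',np.polyval(k,.53).round(4), 'res',np.abs(np.polyval(k,E[:,0])-E[:,1]).max().round(4))
for u in(210,222,236,250,262): print(u,g[142:175,u].tolist())
```

```text
pink [ 97.9 212.7] [39.9 45.3] [ 0.5805 -0.2362  0.012 ]
beige [ 93.2 119.9] [45.2 52.4] [ 0.451  -0.2354  0.012 ]
pocket [231.5 212.5] [38.9 41.4] [ 0.5491 -0.0471  0.034 ]
edge yaw 6.77 y at x=.53 -0.0917 res 0.0007
edge yaw 6.89 y at x=.53 -0.0063 res 0.0
210 [43, 41, 44, 42, 43, 42, 44, 52, 39, 59, 73, 141, 155, 154, 154, 156, 139, 148, 208, 206, 203, 203, 203, 203, 203, 203, 203, 202, 203, 202, 202, 203, 203]
222 [44, 41, 45, 43, 45, 44, 43, 53, 42, 68, 73, 142, 157, 153, 153, 156, 134, 150, 212, 210, 207, 207, 207, 208, 207, 206, 206, 206, 207, 206, 207, 207, 207]
236 [41, 44, 41, 44, 43, 44, 42, 64, 41, 68, 73, 141, 156, 155, 154, 159, 120, 152, 217, 216, 212, 211, 212, 211, 211, 213, 212, 212, 212, 212, 212, 212, 212]
250 [75, 54, 52, 38, 35, 53, 91, 61, 39, 67, 74, 144, 157, 154, 153, 155, 117, 182, 211, 209, 207, 207, 208, 209, 208, 208, 208, 209, 207, 208, 208, 208, 207]
262 [38, 41, 39, 43, 40, 39, 37, 58, 83, 83, 70, 144, 159, 156, 156, 160, 119, 191, 228, 227, 226, 226, 225, 224, 225, 224, 225, 225, 224, 224, 225, 223, 225]
```

The pocket is at (0.549,-0.047) with yaw 6.8°, so reader x is about -0.130, which is in range. The plate width measures 85 mm, as expected. I'm moving to the pink dish at (0.5805,-0.2365).

Emit:
{"fn": "carry_out", "kwargs": {"plan": [-12,-31,20,0,0,0,85,-24,-62,40,0,0,0,85,-36,-93,60,0,0,0,85,-48,-124,80,0,0,0,85,-60,-155,100,0,0,0,85]}}

```text
time: 2.38
eef_pos: [0.5465, -0.1659, 0.179]
ee_rot: [-0.06, 0.998, 0.0, 0.0]
contact_force: [0.4, 2.5, 2.0]
finger_gap: 0.0852
```

Emit:
{"fn": "carry_out", "kwargs": {"plan": [-9,-24,20,0,0,0,85,-18,-48,40,0,0,0,85,-27,-72,60,0,0,0,85,-27,-72,80,0,0,0,85,-27,-72,80,0,0,0,85]}}

```text
time: 2.8
eef_pos: [0.5794, -0.2336, 0.0962]
ee_rot: [-0.058, 0.998, 0.001, -0.003]
contact_force: [-0.4, 0.9, 0.2]
finger_gap: 0.0845
```

Run:
```python
from h import *
to([.5805,-.2365,.004],96.8)
d=cam('wrist'); save(d,'w2.png'); print(proj(d,[.5805,-.2365,.012]))
```

```text
at [ 0.5794 -0.2336  0.0962] yh 96.68 tilt [-0.0054  0.0017 -1.    ] F [-0.36  0.92  0.17] gap 0.0845 t 2.8
shift [-1.2 -3.2 92.2] turn -0.12
(np.float64(255.10904431806495), np.float64(201.85851958282103))
```

View pics/w2.png

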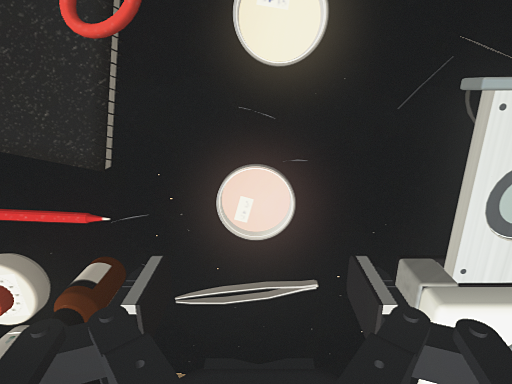

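Pink is at (256,203), against a prediction of (255,202). The path is clear, with the tweezers and bottle outside the finger footprints, so I'm descending.

Emit:
{"fn": "carry_out", "kwargs": {"plan": [-1,-3,30,0,0,0,85,-1,-3,60,0,0,0,85,-1,-3,80,0,0,0,85,-1,-3,90,0,0,0,85,-1,-3,92,0,0,0,85]}}

```text
time: 3.27
eef_pos: [0.5823, -0.2359, 0.008]
ee_rot: [-0.059, 0.998, 0.0, -0.0]
contact_force: [-0.1, -0.5, -0.1]
finger_gap: 0.0845
```

Run:
```python
from h import *
to([.5805,-.2365,.004],96.8)
```

```text
at [ 0.5823 -0.2359  0.008 ] yh 96.77 tilt [-9.e-04  9.e-04 -1.e+00] F [-0.09 -0.49 -0.07] gap 0.0845 t 3.27
shift [ 1.8 -0.3  4. ] turn -0.03
```

Emit:
{"fn": "carry_out", "kwargs": {"plan": [1.5,0,4,0,0,0,85,1.5,0,4,0,0,0,54,1.5,0,4,0,0,0,54,1.5,0,4,0,0,0,54,1.5,0,4,0,0,0,54]}}

```text
time: 3.68
eef_pos: [0.5815, -0.238, 0.0063]
ee_rot: [-0.058, 0.998, -0.0, 0.001]
contact_force: [-5.7, 3.3, 17.9]
finger_gap: 0.0553
```

Emit:
{"fn": "carry_out", "kwargs": {"plan": [0,0,0,0,0,0,54,0,0,0,0,0,0,54,0,0,0,0,0,0,54,0,0,0,0,0,0,54,0,0,0,0,0,0,54]}}

```text
time: 4.1
eef_pos: [0.5815, -0.2379, 0.0064]
ee_rot: [-0.058, 0.998, -0.0, 0.001]
contact_force: [-5.8, 3.8, 17.5]
finger_gap: 0.0555
```

The fingers closed on the foot (55.5 mm) with the tips pressing on the desk. I'll open slightly, rise 10 mm and regrip on the lid.

Emit:
{"fn": "carry_out", "kwargs": {"plan": [0,0,0,0,0,0,70,0,0,0,0,0,0,70,0,0,-5,0,0,0,70,0,0,-10,0,0,0,70,0,0,-10.5,0,0,0,70]}}

```text
time: 4.52
eef_pos: [0.5813, -0.238, 0.0161]
ee_rot: [-0.058, 0.998, -0.0, 0.001]
contact_force: [0.6, 0.5, 0.6]
finger_gap: 0.0697
```

Emit:
{"fn": "carry_out", "kwargs": {"plan": [0,0,0,0,0,0,57,0,0,0,0,0,0,57,0,0,0,0,0,0,57,0,0,0,0,0,0,57,0,0,0,0,0,0,57]}}

```text
time: 4.93
eef_pos: [0.5807, -0.2377, 0.0147]
ee_rot: [-0.058, 0.998, -0.0, -0.0]
contact_force: [0.3, 0.2, 0.9]
finger_gap: 0.0569
```

Run:
```python
from h import *
to([.5805,-.2365,.015],96.8)
```

```text
at [ 0.5807 -0.2377  0.0147] yh 96.67 tilt [-2.e-04 -1.e-04 -1.e+00] F [0.3  0.19 0.93] gap 0.0569 t 4.93
shift [ 0.1  1.3 -0.3] turn -0.13
```

Emit:
{"fn": "carry_out", "kwargs": {"plan": [0,0,0,0,0,0,52,0,0,0,0,0,0,52,0,0,0,0,0,0,52]}}

```text
time: 5.18
eef_pos: [0.5808, -0.2377, 0.0148]
ee_rot: [-0.058, 0.998, -0.0, -0.0]
contact_force: [-0.5, -0.3, -0.2]
finger_gap: 0.0519
```

Run:
```python
from h import *
to([.5805,-.2365,.015],96.8)
d=cam('side'); c=cv2.resize(d['img'][190:310,190:330],None,fx=4,fy=4,interpolation=cv2.INTER_CUBIC); 
w=cam('wrist')['img']; w=cv2.resize(w,(400,300))
o=np.zeros((560 if 0 else 480,560+0,3),np.uint8); o[:]=c
o=np.hstack([o[:,:400] if 0 else cv2.resize(o,(400,343))[:300],w]); cv2.imwrite('pics/g1.png',o[...,::-1])
```

```text
at [ 0.5808 -0.2377  0.0148] yh 96.68 tilt [-0.e+00 -1.e-04 -1.e+00] F [-0.49 -0.29 -0.17] gap 0.0519 t 5.18
shift [ 0.1  1.3 -0.2] turn -0.12
```

View pics/g1.png

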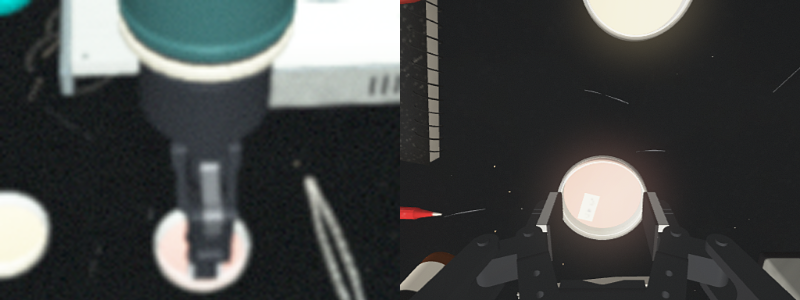

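The dish is untouched at the moment, with the fingers above the lid. The tips sit about 5 mm behind the TCP at this opening, so I need to go lower. I'll open, descend and close gradually.

Emit:
{"fn": "carry_out", "kwargs": {"plan": [0,0,0,0,0,0,72,0,0,0,0,0,0,72,0,0,5,0,0,0,72,0,0,10,0,0,0,72,0,0,13,0,0,0,72]}}

```text
time: 5.7
eef_pos: [0.5805, -0.2376, 0.001]
ee_rot: [-0.058, 0.998, 0.0, -0.0]
contact_force: [-0.1, -0.3, -0.7]
finger_gap: 0.0717
```

Emit:
{"fn": "carry_out", "kwargs": {"plan": [0,0,0,0,0,0,65,0,0,0,0,0,0,62,0,0,0,0,0,0,60,0,0,0,0,0,0,58,0,0,0,0,0,0,58]}}

```text
time: 6.12
eef_pos: [0.5808, -0.2379, 0.0022]
ee_rot: [-0.058, 0.998, -0.0, 0.0]
contact_force: [-1.4, 0.5, 3.5]
finger_gap: 0.0582
```

Emit:
{"fn": "carry_out", "kwargs": {"plan": [0,0,0,0,0,0,56,0,0,0,0,0,0,54,0,0,0,0,0,0,54]}}

```text
time: 6.37
eef_pos: [0.5809, -0.238, 0.0026]
ee_rot: [-0.058, 0.998, -0.0, 0.0]
contact_force: [-5.1, 2.1, 12.5]
finger_gap: 0.0565
```

Run:
```python
from h import *
to([.5805,-.2365,.015],96.8)
w=cam('wrist')['img'][150:384,60:460]; w=cv2.resize(w,(800,468),interpolation=cv2.INTER_CUBIC)
cv2.imwrite('pics/g2.png',w[...,::-1])
```

```text
at [ 0.5809 -0.238   0.0026] yh 96.67 tilt [ 4.e-04 -1.e-04 -1.e+00] F [-5.08  2.08 12.51] gap 0.0565 t 6.37
shift [  0.2   1.5 -12.4] turn -0.13
```

View pics/g2.png

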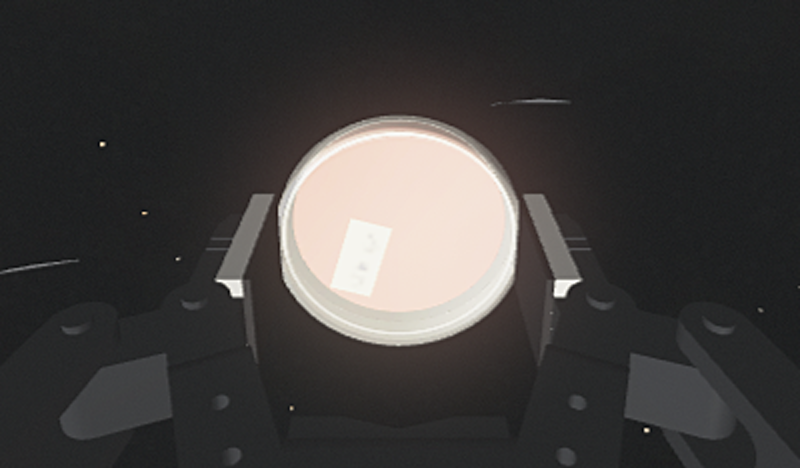

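The fingers now hold the lid on both sides, with the dish centred between the pads at (400,230) in the crop. Lifting.

Emit:
{"fn": "carry_out", "kwargs": {"plan": [0,0,-3,0,0,0,54,0,0,-10,0,0,0,54,0,0,-25,0,0,0,54,0,0,-45,0,0,0,54,0,0,-70,0,0,0,54]}}

```text
time: 6.83
eef_pos: [0.5803, -0.2376, 0.0728]
ee_rot: [-0.058, 0.998, 0.0, -0.001]
contact_force: [0.0, -0.3, 0.4]
finger_gap: 0.0562
```

Run:
```python
from h import *
# place target 14 mm in front of pocket
a=np.radians(6.8); p=np.array([.549,-.0469])-.014*np.array([np.cos(a),np.sin(a)]); print(p)
to([*p,.09],96.8)
d=cam('wrist'); w=d['img'][150:384,60:460]
t=cam('side'); s=t['img']
pr=proj(t,env.get_obs()['eef_pos']); print(pr)
u,v=int(pr[0]),int(pr[1])
c=cv2.resize(s[v-60:v+57,u-50:u+50],(400,468),interpolation=cv2.INTER_CUBIC)
cv2.imwrite('pics/g3.png',np.hstack([w[:,:400].repeat(2,0),c])[...,::-1] if 0 else np.hstack([cv2.resize(w,(400,234)).repeat(1,0),cv2.resize(c,(200,234))])[...,::-1])
```

```text
[ 0.53509848 -0.04855766]
at [ 0.5803 -0.2376  0.0728] yh 96.67 tilt [-1.2e-03  2.0e-04 -1.0e+00] F [ 0.02 -0.3   0.45] gap 0.0562 t 6.83
shift [ 22.9 193.  -17.1] turn -0.13
(np.float64(262.0877692906487), np.float64(251.23187792591278))
```

View pics/g3.png

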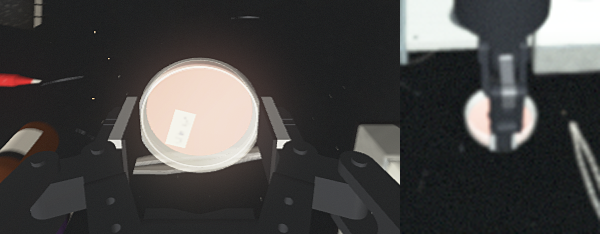

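Held. I'm moving over the plate, about 14 mm in front of the pocket.

Emit:
{"fn": "carry_out", "kwargs": {"plan": [14,30,-17,0,0,0,54,23,65,-17,0,0,0,54,23,100,-17,0,0,0,54,23,135,-17,0,0,0,54,23,165,-17,0,0,0,54]}}

```text
time: 7.35
eef_pos: [0.5383, -0.0742, 0.0895]
ee_rot: [-0.059, 0.998, 0.0, 0.0]
contact_force: [0.0, 0.7, -0.9]
finger_gap: 0.0564
```

Emit:
{"fn": "carry_out", "kwargs": {"plan": [0,18,0,0,0,0,54,0,28,0,0,0,0,54,0,28,10,0,0,0,54,0,28,20,0,0,0,54,0,28,30,0,0,0,54]}}

```text
time: 7.77
eef_pos: [0.5355, -0.0501, 0.0579]
ee_rot: [-0.058, 0.998, -0.0, 0.0]
contact_force: [-0.2, -0.3, -1.0]
finger_gap: 0.0563
```

Run:
```python
from h import *
to([.5351,-.0486,.040],96.8)
d=cam('wrist'); cv2.imwrite('pics/g4.png',d['img'][...,::-1])
```

```text
at [ 0.5355 -0.0501  0.0579] yh 96.6 tilt [ 2.e-04 -7.e-04 -1.e+00] F [-0.23 -0.31 -0.99] gap 0.0563 t 7.77
shift [ 0.2  1.6 17.9] turn -0.2
```

View pics/g4.png

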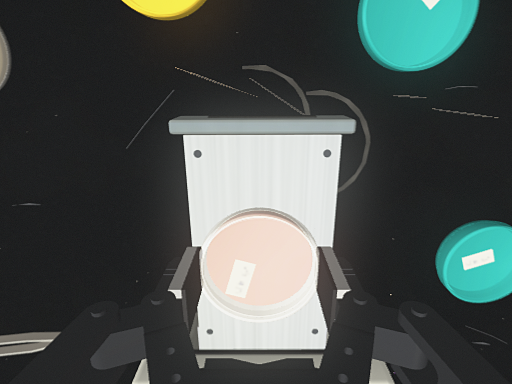

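The dish is at (260,265), centred on the plate, and is now hiding the pocket. Lowering gently.

Emit:
{"fn": "carry_out", "kwargs": {"plan": [0,1.5,8,0,0,0,54,0,1.5,14,0,0,0,54,0,1.5,17,0,0,0,54,0,1.5,18,0,0,0,54,0,1.5,18,0,0,0,54]}}

```text
time: 8.23
eef_pos: [0.5353, -0.0475, 0.0406]
ee_rot: [-0.058, 0.998, -0.0, -0.0]
contact_force: [-0.0, 0.6, 0.5]
finger_gap: 0.0565
```

Emit:
{"fn": "carry_out", "kwargs": {"plan": [0,0,0.7,0,0,0,54,0,0,0.7,0,0,0,54]}}

```text
time: 8.4
eef_pos: [0.5355, -0.0472, 0.0403]
ee_rot: [-0.058, 0.998, -0.0, 0.0]
contact_force: [1.7, 0.3, -0.5]
finger_gap: 0.0567
```

Run:
```python
from h import *
to([.5351,-.0486,.0366],96.8)
```

```text
at [ 0.5355 -0.0472  0.0403] yh 96.68 tilt [ 5.e-04 -0.e+00 -1.e+00] F [ 1.66  0.3  -0.53] gap 0.0567 t 8.4
shift [ 0.6 -1.3  3.7] turn -0.12
```

Emit:
{"fn": "carry_out", "kwargs": {"plan": [0,-1,1,0,0,0,54,0,-1,2,0,0,0,54,0,-1,2,0,0,0,54]}}

```text
time: 8.65
eef_pos: [0.5354, -0.0482, 0.0381]
ee_rot: [-0.058, 0.998, -0.0, 0.0]
contact_force: [-0.8, 1.0, -1.1]
finger_gap: 0.0567
```

Emit:
{"fn": "carry_out", "kwargs": {"plan": [0,0,0.5,0,0,0,54,0,0,0.5,0,0,0,54,0,0,0.5,0,0,0,54]}}

```text
time: 8.9
eef_pos: [0.5354, -0.0482, 0.0376]
ee_rot: [-0.058, 0.998, -0.0, -0.0]
contact_force: [0.3, 0.5, -0.3]
finger_gap: 0.0562
```

Emit:
{"fn": "carry_out", "kwargs": {"plan": [0,0,0.5,0,0,0,54,0,0,0.5,0,0,0,54,0,0,0.5,0,0,0,54]}}

```text
time: 9.15
eef_pos: [0.5355, -0.0482, 0.0371]
ee_rot: [-0.058, 0.998, -0.0, 0.0]
contact_force: [-0.4, 0.7, 0.2]
finger_gap: 0.0565
```

The bottom is about 0.5 mm above the plate. Releasing here.

Emit:
{"fn": "carry_out", "kwargs": {"plan": [0,0,0,0,0,0,59,0,0,0,0,0,0,63,0,0,0,0,0,0,72,0,0,0,0,0,0,80,0,0,0,0,0,0,80]}}

```text
time: 9.57
eef_pos: [0.5355, -0.0482, 0.0372]
ee_rot: [-0.058, 0.998, -0.0, 0.0]
contact_force: [0.1, -0.2, -0.4]
finger_gap: 0.08
```

Emit:
{"fn": "carry_out", "kwargs": {"plan": [0,0,-15,0,0,0,80,5,0,-40,0,0,0,80,20,0,-70,0,0,0,80,35,0,-90,0,0,0,80,40,0,-90,0,0,0,80]}}

```text
time: 9.98
eef_pos: [0.4957, -0.0534, 0.1303]
ee_rot: [-0.058, 0.998, 0.0, 0.002]
contact_force: [0.9, -0.2, 0.4]
finger_gap: 0.0802
```

Run:
```python
from h import *
to([.49,-.054,.04],96.8)
d=cam('wrist'); save(d,'w5.png'); im=d['img'].astype(int)
print('pocket proj',proj(d,[.549,-.0469,.034]))
m=((im[...,0]-im[...,2]>14)&(im[...,0]>150)).astype(np.uint8); m[:, :120]=0; m[:,400:]=0
c=max(cv2.findContours(m,0,1)[0],key=cv2.contourArea); el=cv2.fitEllipse(cv2.convexHull(c)); print(el, ray(d,*el[0],.042))
```

```text
at [ 0.4957 -0.0534  0.1303] yh 96.62 tilt [ 3.9e-03  8.0e-04 -1.0e+00] F [ 0.94 -0.21  0.42] gap 0.0802 t 9.98
shift [ 6.1  0.1 90.3] turn -0.18
pocket proj (np.float64(259.58755691733836), np.float64(253.35447239305867))
((189.30177307128906, 48.08953094482422), (79.58765411376953, 89.300537109375), 159.5172576904297) [ 0.39474414 -0.11226547  0.042     ]
```

View pics/w5.png

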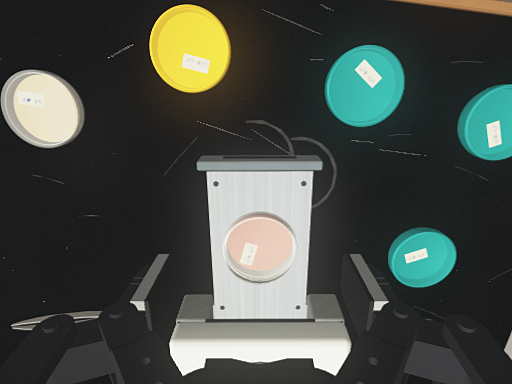

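```bash
cat >> h.py <<'E'
def pinkc(d,box,z=.044,ref=None):
    a,b,e,f=box; s=d['img'][b:f,a:e].astype(int)
    m=((s[...,0]-s[...,2]>20)).astype(np.uint8); m=cv2.morphologyEx(m,cv2.MORPH_OPEN,np.ones((3,3)))
    c=max(cv2.findContours(m,0,1)[0],key=cv2.contourArea); el=cv2.fitEllipse(cv2.convexHull(c))
    p=np.array(el[0])+[a,b]; w=ray(d,*p,z); al=np.radians(6.8); q=w[:2]-[.549,-.0469]
    print('pink px',p.round(1),np.round(el[1],1),'world',w.round(4),'rel pocket mm (x,y)',(1000*np.array([q[0]*np.cos(al)+q[1]*np.sin(al),-q[0]*np.sin(al)+q[1]*np.cos(al)])).round(1))
    return p
E
python3 - <<'E'
from h import *
d=cam('wrist'); pinkc(d,(215,205,305,290))
t=cam('top'); pinkc(t,(225,160,270,215))
for u in (258,262): print(d['img'][200:300:1,u].max(1).tolist())
print(d['img'][247,210:310].max(1).tolist())
s=cam('side'); pinkc(s,(220,175,290,225))
E
```

```text
pink px [258.8 244. ] [56.5 65. ] world [ 0.5331 -0.049   0.044 ] rel pocket mm (x,y) [-16.1  -0.2]Traceback (most recent call last):
  File "<stdin>", line 3, in <module>
  File "h.py", line 26, in pinkc
    c=max(cv2.findContours(m,0,1)[0],key=cv2.contourArea); el=cv2.fitEllipse(cv2.convexHull(c))
ValueError: max() iterable argument is empty
```

The dish lies 16 mm in front of the pocket with lateral offset ≈0. I'll push it with two half-open fingertips (opening 34 mm) from behind, which keeps it centred.

Emit:
{"fn": "carry_out", "kwargs": {"plan": [6,0,0,0,0,-0.2,34,6,0,20,0,0,-0.2,34,6,0,40,0,0,-0.2,34,6,0,60,0,0,-0.2,34,6,0,65,0,0,-0.2,34]}}

```text
time: 10.55
eef_pos: [0.488, -0.0536, 0.059]
ee_rot: [-0.06, 0.998, -0.0, -0.002]
contact_force: [-0.7, 0.7, -0.9]
finger_gap: 0.034
```

Emit:
{"fn": "carry_out", "kwargs": {"plan": [0,0,6,0,0,0,34,0,0,13,0,0,0,34,0,0,20,0,0,0,34,0,0,24,0,0,0,34,0,0,24,0,0,0,34]}}

```text
time: 10.97
eef_pos: [0.4896, -0.0535, 0.0376]
ee_rot: [-0.06, 0.998, -0.0, -0.0]
contact_force: [-0.5, 0.8, 0.2]
finger_gap: 0.0339
```

Run:
```python
from h import *
to([.4894,-.0540,.0385],96.8)
d=cam('wrist'); save(d,'w6.png'); print(proj(d,[.533,-.0489,.044])); pinkc(d,(190,180,330,330))
```

```text
at [ 0.4896 -0.0535  0.0376] yh 96.88 tilt [-6.e-04 -1.e-04 -1.e+00] F [-0.45  0.77  0.2 ] gap 0.0339 t 10.97
shift [ 0.2 -0.5 -0.9] turn 0.08
(np.float64(258.24536553093236), np.float64(334.0718942234934))
pink px [258.7 321.2] [63.8 82.8] world [ 0.5244 -0.0497  0.044 ] rel pocket mm (x,y) [-24.7   0.1]
```

View pics/w6.png

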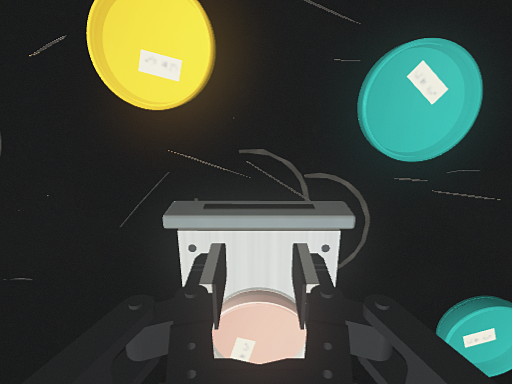

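The fingers straddle behind the dish, whose rear rim is at (258,292), clear of the plate and the bar. I'm pushing toward the hood in small steps and watching the force.

Emit:
{"fn": "carry_out", "kwargs": {"plan": [-2,-0.3,-1,0,0,0,34,-4,-0.3,-1,0,0,0,34,-6,-0.3,-1,0,0,0,34,-8,-0.3,-1,0,0,0,34,-10,-0.3,-1,0,0,0,34]}}

```text
time: 11.43
eef_pos: [0.5001, -0.0526, 0.0393]
ee_rot: [-0.06, 0.998, -0.0, 0.0]
contact_force: [0.7, 0.2, -0.6]
finger_gap: 0.0343
```

Emit:
{"fn": "carry_out", "kwargs": {"plan": [-1,0,0,0,0,0,34,-2,0,0,0,0,0,34,-3,0,0,0,0,0,34,-4,0,0,0,0,0,34,-5,0,0,0,0,0,34]}}

```text
time: 11.85
eef_pos: [0.5047, -0.0521, 0.0391]
ee_rot: [-0.06, 0.998, -0.0, -0.0]
contact_force: [-0.6, 0.4, -0.2]
finger_gap: 0.0338
```

```bash
cat > chk.py <<'E'
from h import *
import sys
o=env.get_obs(); a=np.radians(6.8); q=o['eef_pos'][:2]-[.549,-.0469]
print('TCP rel pocket',(1000*np.array([q@[np.cos(a),np.sin(a)],q@[-np.sin(a),np.cos(a)]])).round(2))
to([.5,-.05,.0385],96.8)
d=cam('wrist'); save(d,sys.argv[1]); g=d['img'].astype(int)
# rear lid rim & bar edge along centre columns
for u in(250,258,266): print(u,g[190:384:2,u,0].tolist())
E
python3 chk.py w7.png
python3 - <<'E'
import cv2,numpy as np
i=cv2.imread('pics/w6.png')
print(i[190:384:2,258,2].tolist())
E
```

```text
TCP rel pocket [-44.61   0.09]
at [ 0.5047 -0.0521  0.0391] yh 96.87 tilt [-1.e-04 -1.e-04 -1.e+00] F [-0.57  0.39 -0.22] gap 0.0338 t 11.85
shift [4.4 2.6 0.6] turn 0.07
250 [155, 155, 154, 155, 152, 90, 195, 217, 216, 216, 216, 215, 217, 217, 216, 216, 216, 217, 217, 217, 216, 216, 216, 217, 217, 216, 217, 216, 217, 217, 217, 216, 215, 216, 216, 216, 215, 216, 221, 171, 171, 154, 167, 179, 182, 198, 234, 237, 233, 234, 234, 234, 234, 234, 235, 235, 234, 234, 235, 235, 235, 235, 235, 235, 235, 240, 240, 240, 240, 235, 241, 241, 240, 238, 235, 235, 236, 236, 236, 230, 200, 202, 202, 203, 201, 237, 179, 52, 57, 55, 54, 53, 52, 51, 50, 48, 48]
258 [155, 154, 156, 156, 152, 88, 195, 217, 215, 216, 215, 216, 216, 216, 217, 217, 216, 216, 216, 217, 217, 216, 216, 217, 217, 218, 217, 217, 217, 218, 217, 217, 217, 217, 217, 217, 218, 218, 212, 171, 150, 150, 171, 173, 173, 238, 237, 237, 234, 235, 235, 235, 235, 235, 235, 235, 235, 236, 236, 235, 236, 236, 235, 236, 236, 236, 236, 237, 236, 236, 236, 237, 236, 236, 236, 236, 236, 236, 236, 239, 202, 206, 201, 212, 205, 213, 227, 81, 56, 54,
[... 271 characters left out ...]
7, 235, 234, 236, 235, 236, 236, 236, 236, 235, 236, 236, 237, 236, 236, 237, 237, 236, 236, 237, 237, 236, 236, 237, 236, 236, 236, 236, 236, 236, 236, 236, 243, 209, 212, 210, 213, 213, 234, 224, 50, 58, 55, 53, 55, 53, 52, 50, 49, 49]
[36, 37, 38, 38, 40, 46, 86, 45, 46, 57, 89, 88, 87, 141, 150, 154, 154, 154, 159, 126, 102, 219, 214, 214, 214, 214, 214, 215, 214, 215, 215, 215, 214, 215, 215, 215, 216, 216, 216, 216, 215, 215, 216, 216, 216, 216, 216, 216, 222, 166, 158, 143, 148, 168, 170, 167, 246, 235, 232, 234, 234, 234, 233, 234, 234, 234, 234, 234, 234, 234, 234, 235, 235, 235, 235, 235, 234, 235, 234, 235, 235, 235, 234, 234, 234, 234, 239, 86, 58, 59, 55, 55, 54, 53, 53, 51, 50]
```

```bash
cat > rim.py <<'E'
from h import *
d=cam('wrist'); g=d['img'].astype(int); a=np.radians(6.8)
o=env.get_obs(); rel=lambda p:(1000*((np.array(p)[:2]-[.549,-.0469])@np.array([[np.cos(a),-np.sin(a)],[np.sin(a),np.cos(a)]]))).round(1)
print('TCP rel',rel(o['eef_pos']),o['eef_pos'].round(4),'F',o['contact_force'].round(2))
for u in(250,258,266):
    c=g[150:384,u].max(1); 
    s=np.where(c>205)[0][0]; e=s+np.where(c[s:]<190)[0][0]
    print(u,s+150,e+150,'plate front end',rel(ray(d,u,s+150,.034)),'rim@.05',rel(ray(d,u,e+149.5,.05)),'@.046',rel(ray(d,u,e+149.5,.046)))
E
python3 rim.py
```

```text
TCP rel [-44.5   0.1] [ 0.5048 -0.0521  0.0391] F [-0.62  0.    0.21]
250 202 268 plate front end [-73.   -4.6] rim@.05 [-45.3  -4.4] @.046 [-42.7  -4.6]
258 202 267 plate front end [-73.   -0.6] rim@.05 [-45.8  -0.6] @.046 [-43.3  -0.6]
266 202 267 plate front end [-73.    3.4] rim@.05 [-45.8   3.3] @.046 [-43.3   3.4]
```

Run:
```python
from h import *
d=cam('wrist'); a=np.radians(6.8)
rel=lambda p:(1000*((np.array(p)[:2]-[.549,-.0469])@np.array([[np.cos(a),-np.sin(a)],[np.sin(a),np.cos(a)]]))).round(1)
d['W'][:3,3]+=np.array([.4896,-.0535,.0376])-[.5048,-.0521,.0391]
i=cv2.imread('pics/w6.png').max(2)
print('w6 plate',rel(ray(d,258,231,.034)),'rim',rel(ray(d,258,287,.05)),rel(ray(d,258,287,.046)))
d['W'][:3,3]+=np.array([.4957,-.0534,.1303])-[.4896,-.0535,.0376]
i=cv2.imread('pics/w5.png'); c=i[:,260].max(1).astype(int); print(c[160:320].tolist())
for r in (211,212,213,279,281,283): print(r,rel(ray(d,260,r,.05)),rel(ray(d,260,r,.04)))
c=i[247].max(1).astype(int); print(c[200:320].tolist())
```

```text
w6 plate [-73.   -0.2] rim [-50.6  -0.2] [-47.7  -0.2]
[86, 125, 149, 161, 165, 164, 166, 166, 167, 153, 110, 149, 224, 217, 215, 216, 215, 216, 216, 216, 216, 216, 215, 216, 217, 216, 216, 216, 216, 217, 217, 216, 217, 217, 217, 217, 217, 217, 217, 217, 217, 217, 217, 217, 217, 217, 217, 218, 217, 218, 222, 194, 163, 152, 144, 163, 182, 236, 240, 234, 231, 232, 233, 232, 232, 233, 233, 233, 234, 234, 233, 233, 234, 233, 233, 234, 234, 234, 234, 234, 234, 235, 234, 234, 234, 235, 235, 235, 235, 235, 235, 235, 235, 235, 235, 235, 235, 235, 234, 234, 234, 234, 235, 234, 234, 234, 234, 234, 234, 236, 233, 204, 204, 205, 203, 202, 222, 208, 206, 201, 174, 156, 112, 176, 211, 223, 222, 221, 221, 221, 221, 221, 221, 222, 221, 221, 222, 221, 221, 221, 222, 221, 221, 222, 222, 221, 221, 221, 222, 221, 221, 221, 221, 221, 221, 221, 223, 233, 182, 67]
211 [-46.5   0.4] [-42.4   0.5]
212 [-45.7   0.5] [-41.5   0.5]
213 [-44.9   0.5] [-40.7   0.5]
279 [14.4  0.6] [21.3  0.6]
281 [16.4  0.6] [23.3  0.6]
283 [18.3  0.6] [25.4  0.6]
[48, 50, 50, 51, 49, 49, 51, 49, 52, 47, 47, 213, 227, 221, 219, 218, 218, 217, 219, 217, 216, 216, 228, 237, 222, 236, 217, 201, 228, 232, 231, 232, 231, 232, 231, 232, 231, 232, 232, 232, 232, 232, 232, 231, 238, 239, 239, 239, 239, 239, 231, 218, 231, 239, 239, 239, 242, 236, 234, 235, 235, 235, 235, 235, 235, 235, 235, 235, 235, 235, 235, 234, 235, 235, 235, 235, 235, 235, 235, 235, 235, 234, 235, 235, 235, 234, 234, 234, 234, 234, 235, 227, 230, 236, 242, 232, 218, 207, 218, 219, 219, 220, 216, 217, 216, 214, 217, 227, 193, 101, 48, 57, 57, 56, 56, 55, 54, 53, 55, 51]
```

On consistent geometry the dish centre is about 9.5 mm before the pocket and moving with the fingers. The push distance to its centre is ~35 mm, as predicted. I'll advance 6 mm, then take fine steps.

Emit:
{"fn": "carry_out", "kwargs": {"plan": [-1.2,0,0,0,0,0,34,-2.4,0,0,0,0,0,34,-3.6,0,0,0,0,0,34,-4.8,0,0,0,0,0,34,-6,0,0,0,0,0,34]}}

```text
time: 12.42
eef_pos: [0.5108, -0.0513, 0.0391]
ee_rot: [-0.06, 0.998, -0.0, 0.0]
contact_force: [-0.1, 0.9, -0.6]
finger_gap: 0.0339
```

```bash
sed -i "s/'@.046',rel(ray(d,u,e+149.5,.046))/'@.04',rel(ray(d,u,e+149.5,.04)),'@.036',rel(ray(d,u,e+149.5,.036))/" rim.py; python3 rim.py
```

```text
TCP rel [-38.3   0.1] [ 0.511  -0.0513  0.0391] F [ 0.72 -0.05 -0.79]
250 191 267 plate front end [-72.9  -4.6] rim@.05 [-39.9  -4.4] @.04 [-33.6  -4.8] @.036 [-31.1  -4.9]
258 191 267 plate front end [-72.9  -0.6] rim@.05 [-39.9  -0.6] @.04 [-33.6  -0.6] @.036 [-31.1  -0.6]
266 191 267 plate front end [-72.9   3.3] rim@.05 [-39.9   3.3] @.04 [-33.6   3.5] @.036 [-31.1   3.7]
```

Emit:
{"fn": "carry_out", "kwargs": {"plan": [-0.5,0,0,0,0,0,34,-1,0,0,0,0,0,34,-1,0,0,0,0,0,34]}}

```text
time: 12.72
eef_pos: [0.5117, -0.0512, 0.0391]
ee_rot: [-0.06, 0.998, -0.0, 0.0]
contact_force: [-0.4, -1.1, -0.3]
finger_gap: 0.0341
```

```bash
python3 rim.py
```

```text
TCP rel [-37.6   0.1] [ 0.5117 -0.0512  0.0391] F [ 0.45 -0.6   0.68]
250 189 267 plate front end [-73.   -4.6] rim@.05 [-38.9  -4.4] @.04 [-32.6  -4.8] @.036 [-30.1  -4.9]
258 189 266 plate front end [-73.   -0.6] rim@.05 [-39.5  -0.6] @.04 [-33.2  -0.6] @.036 [-30.7  -0.6]
266 189 266 plate front end [-73.    3.3] rim@.05 [-39.5   3.3] @.04 [-33.2   3.5] @.036 [-30.7   3.6]
```

Emit:
{"fn": "carry_out", "kwargs": {"plan": [-0.5,0,0,0,0,0,34,-1,0,0,0,0,0,34,-1.5,0,0,0,0,0,34,-1.5,0,0,0,0,0,34]}}

```text
time: 13.1
eef_pos: [0.5132, -0.051, 0.0391]
ee_rot: [-0.06, 0.998, -0.0, 0.0]
contact_force: [0.1, -0.3, -0.6]
finger_gap: 0.0335
```

```bash
python3 rim.py
```

```text
TCP rel [-36.1   0.1] [ 0.5132 -0.0511  0.0391] F [ 0.27 -0.6   0.42]
250 186 266 plate front end [-73.   -4.5] rim@.05 [-38.   -4.4] @.04 [-31.7  -4.7] @.036 [-29.2  -4.8]
258 186 265 plate front end [-73.   -0.6] rim@.05 [-38.5  -0.5] @.04 [-32.3  -0.6] @.036 [-29.8  -0.6]
266 186 265 plate front end [-73.1   3.3] rim@.05 [-38.5   3.3] @.04 [-32.3   3.6] @.036 [-29.8   3.7]
```

Emit:
{"fn": "carry_out", "kwargs": {"plan": [-0.5,0,0,0,0,0,34,-1,0,0,0,0,0,34,-1,0,0,0,0,0,34,-1,0,0,0,0,0,34]}}

```text
time: 13.48
eef_pos: [0.5142, -0.0509, 0.0391]
ee_rot: [-0.06, 0.998, -0.0, 0.0]
contact_force: [0.0, -0.1, 0.4]
finger_gap: 0.0341
```

```bash
python3 rim.py
```

```text
TCP rel [-35.1   0.1] [ 0.5141 -0.0509  0.0391] F [-0.69 -0.42  1.01]
250 184 264 plate front end [-73.2  -4.5] rim@.05 [-38.1  -4.4] @.04 [-32.   -4.7] @.036 [-29.5  -4.8]
258 184 263 plate front end [-73.2  -0.6] rim@.05 [-38.7  -0.6] @.04 [-32.6  -0.6] @.036 [-30.1  -0.6]
266 184 265 plate front end [-73.2   3.3] rim@.05 [-37.6   3.3] @.04 [-31.4   3.6] @.036 [-28.9   3.7]
```

The rim has stopped advancing with the fingers and its image shift fits a ~4 mm drop, without any force. I'll retreat and verify from above.

Emit:
{"fn": "carry_out", "kwargs": {"plan": [5,0,0,0,0,0,34,12,0,0,0,0,0,34,18,0,-20,0,0,0,34,20,0,-50,0,0,0,34,20,0,-80,0,0,0,34]}}

```text
time: 13.95
eef_pos: [0.4923, -0.0537, 0.1194]
ee_rot: [-0.059, 0.998, -0.0, -0.001]
contact_force: [0.1, -0.0, 1.4]
finger_gap: 0.0341
```

Emit:
{"fn": "carry_out", "kwargs": {"plan": [3,0,-11,0,0,0,60,3,0,-11,0,0,0,80,3,0,-11,0,0,0,80,3,0,-11,0,0,0,80]}}

```text
time: 14.28
eef_pos: [0.4906, -0.0535, 0.1293]
ee_rot: [-0.06, 0.998, 0.0, -0.001]
contact_force: [-0.5, 0.2, -0.6]
finger_gap: 0.0793
```

Run:
```python
from h import *
to([.4957,-.0534,.1303],96.8)
d=cam('wrist'); save(d,'w8.png'); a=np.radians(6.8)
rel=lambda p:(1000*((np.array(p)[:2]-[.549,-.0469])@np.array([[np.cos(a),-np.sin(a)],[np.sin(a),np.cos(a)]]))).round(1)
i=d['img']; c=i[:,260].max(1).astype(int); print(c[150:330].tolist())
for r in range(200,300,10): print(r,rel(ray(d,260,r,.05)),rel(ray(d,260,r,.034)))
s=cv2.resize(i[140:340,160:360],(600,600),interpolation=cv2.INTER_CUBIC); cv2.imwrite('pics/w8c.png',s[...,::-1])
```

```text
at [ 0.4906 -0.0535  0.1293] yh 96.89 tilt [-1.1e-03  1.0e-04 -1.0e+00] F [-0.55  0.23 -0.64] gap 0.0793 t 14.28
shift [-5.1 -0.5 -1.1] turn 0.09
[41, 40, 42, 42, 42, 42, 44, 41, 45, 43, 45, 39, 80, 59, 44, 57, 94, 91, 95, 148, 156, 166, 165, 167, 165, 166, 161, 148, 100, 228, 221, 218, 218, 218, 217, 217, 218, 218, 218, 219, 218, 219, 217, 217, 219, 218, 218, 218, 219, 219, 219, 219, 219, 219, 220, 219, 219, 219, 219, 219, 219, 219, 219, 219, 219, 220, 219, 219, 219, 220, 220, 220, 219, 219, 220, 220, 219, 220, 221, 228, 171, 147, 136, 160, 170, 234, 241, 234, 234, 234, 233, 233, 234, 235, 235, 235, 235, 235, 235, 235, 235, 235, 235, 235, 235, 235, 235, 235, 235, 236, 236, 235, 235, 235, 235, 236, 236, 236, 235, 235, 235, 235, 235, 235, 235, 235, 235, 235, 234, 235, 235, 234, 234, 234, 234, 235, 235, 241, 208, 211, 222, 213, 211, 216, 227, 222, 241, 226, 222, 223, 222, 223, 222, 223, 223, 222, 222, 223, 224, 223, 223, 223, 223, 223, 223, 222, 222, 223, 222, 222, 222, 223, 222, 226, 242, 116, 56, 60, 59, 138]
200 [-61.1   0.9] [-55.2   1. ]
210 [-53.   1.] [-46.5   1. ]
220 [-44.7   1. ] [-37.6   1.1]
230 [-36.2   1. ] [-28.5   1.1]
240 [-27.5   1. ] [-19.2   1.1]
250 [-18.6   1. ] [-9.6  1.1]
260 [-9.5  1.1] [0.2 1.2]
270 [-0.1  1.1] [10.2  1.2]
280 [9.4 1.1] [20.4  1.2]
290 [19.2  1.1] [30.9  1.2]
```

View pics/w8c.png

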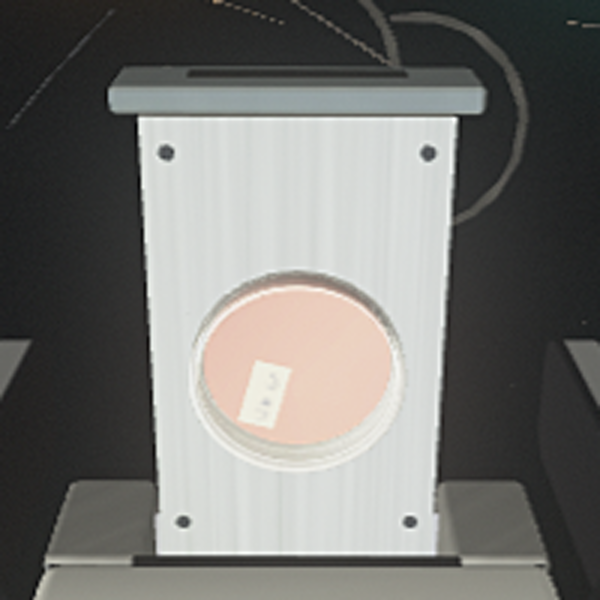

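The dish is flat-looking in the crop, with its rim spanning (190–405, 270–470). The view can't fully settle drop versus no drop, so I'll go back behind it and push in half-mm steps until a light contact force stops me.

Emit:
{"fn": "carry_out", "kwargs": {"plan": [0,0,20,0,0,0,34,0,0,45,0,0,0,34,0,0,70,0,0,0,34,0,0,86,0,0,0,34,0,0,90,0,0,0,34]}}

```text
time: 14.75
eef_pos: [0.4892, -0.0538, 0.0369]
ee_rot: [-0.06, 0.998, -0.0, -0.003]
contact_force: [-1.0, -0.3, -0.9]
finger_gap: 0.0343
```

Emit:
{"fn": "carry_out", "kwargs": {"plan": [-6,0.3,0,0,0,0,34,-12,0.3,0,0,0,0,34,-18,0.3,0,0,0,0,34,-21,0.3,0,0,0,0,34,-22.5,0.3,0,0,0,0,34]}}

```text
time: 15.17
eef_pos: [0.5147, -0.0505, 0.0408]
ee_rot: [-0.06, 0.998, -0.0, 0.001]
contact_force: [-1.0, 0.6, -0.0]
finger_gap: 0.0336
```

```bash
python3 rim.py
```

```text
TCP rel [-34.7   0.5] [ 0.5145 -0.0505  0.0407] F [0.42 0.08 0.2 ]
250 182 261 plate front end [-73.1  -4.2] rim@.05 [-38.2  -4.1] @.04 [-32.1  -4.4] @.036 [-29.7  -4.5]
258 182 261 plate front end [-73.1  -0.3] rim@.05 [-38.2  -0.2] @.04 [-32.1  -0.2] @.036 [-29.7  -0.2]
266 182 261 plate front end [-73.1   3.7] rim@.05 [-38.2   3.7] @.04 [-32.1   3.9] @.036 [-29.7   4.1]
```

Emit:
{"fn": "carry_out", "kwargs": {"plan": [0,-0.2,1.5,0,0,0,34,-0.4,-0.2,1.5,0,0,0,34,-0.8,-0.2,1.5,0,0,0,34,-0.8,-0.2,1.5,0,0,0,34]}}

```text
time: 15.55
eef_pos: [0.5143, -0.0508, 0.0386]
ee_rot: [-0.06, 0.998, -0.0, -0.0]
contact_force: [0.3, -1.0, 0.4]
finger_gap: 0.0338
```

```bash
python3 rim.py
```

```text
TCP rel [-34.9   0.2] [ 0.5143 -0.0508  0.0387] F [ 0.32  0.87 -0.  ]
250 184 264 plate front end [-73.1  -4.5] rim@.05 [-38.3  -4.3] @.04 [-32.1  -4.6] @.036 [-29.6  -4.8]
258 184 264 plate front end [-73.1  -0.5] rim@.05 [-38.3  -0.5] @.04 [-32.1  -0.5] @.036 [-29.6  -0.5]
266 184 264 plate front end [-73.1   3.4] rim@.05 [-38.3   3.3] @.04 [-32.1   3.6] @.036 [-29.6   3.7]
```

Emit:
{"fn": "carry_out", "kwargs": {"plan": [-0.3,0,0,0,0,0,34,-0.7,0,0,0,0,0,34,-0.7,0,0,0,0,0,34]}}

```text
time: 15.85
eef_pos: [0.5151, -0.0507, 0.0386]
ee_rot: [-0.06, 0.998, -0.0, 0.0]
contact_force: [-1.2, -0.2, -0.1]
finger_gap: 0.0339
```

```bash
python3 rim.py
```

```text
TCP rel [-34.1   0.2] [ 0.5151 -0.0507  0.0386] F [-0.37  0.13 -1.35]
250 183 263 plate front end [-72.8  -4.5] rim@.05 [-38.   -4.3] @.04 [-31.9  -4.6] @.036 [-29.4  -4.8]
258 183 262 plate front end [-72.8  -0.5] rim@.05 [-38.6  -0.5] @.04 [-32.5  -0.5] @.036 [-30.   -0.5]
266 183 263 plate front end [-72.8   3.4] rim@.05 [-38.    3.3] @.04 [-31.9   3.6] @.036 [-29.4   3.7]
```

Emit:
{"fn": "carry_out", "kwargs": {"plan": [-0.4,0,0,0,0,0,34,-0.8,0,0,0,0,0,34,-0.8,0,0,0,0,0,34]}}

```text
time: 16.15
eef_pos: [0.516, -0.0506, 0.0386]
ee_rot: [-0.06, 0.998, -0.0, 0.0]
contact_force: [-0.5, 0.2, 0.7]
finger_gap: 0.0341
```

```bash
python3 rim.py; python3 rim.py | head -1
```

```text
TCP rel [-33.3   0.2] [ 0.5159 -0.0506  0.0386] F [ 0.85  0.11 -0.25]
250 181 262 plate front end [-73.   -4.4] rim@.05 [-37.7  -4.3] @.04 [-31.6  -4.6] @.036 [-29.2  -4.7]
258 181 261 plate front end [-73.   -0.5] rim@.05 [-38.2  -0.5] @.04 [-32.2  -0.5] @.036 [-29.8  -0.5]
266 181 262 plate front end [-73.    3.4] rim@.05 [-37.7   3.4] @.04 [-31.6   3.6] @.036 [-29.2   3.7]
TCP rel [-33.3   0.2] [ 0.5159 -0.0506  0.0386] F [-0.22 -0.05 -0.29]
```

Emit:
{"fn": "carry_out", "kwargs": {"plan": [-0.4,0,0,0,0,0,34,-0.8,0,0,0,0,0,34,-0.8,0,0,0,0,0,34]}}

```text
time: 16.5
eef_pos: [0.5168, -0.0505, 0.0386]
ee_rot: [-0.06, 0.998, -0.0, 0.0]
contact_force: [0.2, 0.3, 0.2]
finger_gap: 0.0339
```

```bash
python3 rim.py
```

```text
TCP rel [-32.4   0.2] [ 0.5168 -0.0505  0.0386] F [-0.6  -0.71  0.59]
250 180 261 plate front end [-72.7  -4.4] rim@.05 [-37.5  -4.3] @.04 [-31.4  -4.6] @.036 [-29.   -4.7]
258 180 260 plate front end [-72.7  -0.5] rim@.05 [-38.   -0.5] @.04 [-32.   -0.5] @.036 [-29.6  -0.5]
266 180 260 plate front end [-72.7   3.4] rim@.05 [-38.    3.3] @.04 [-32.    3.6] @.036 [-29.6   3.7]
```

Emit:
{"fn": "carry_out", "kwargs": {"plan": [-0.3,0,0,0,0,0,34,-0.6,0,0,0,0,0,34,-0.6,0,0,0,0,0,34]}}

```text
time: 16.8
eef_pos: [0.5172, -0.0504, 0.0386]
ee_rot: [-0.06, 0.998, -0.0, -0.0]
contact_force: [-2.1, 0.9, -0.3]
finger_gap: 0.0341
```

```bash
python3 rim.py
```

```text
TCP rel [-32.    0.2] [ 0.5172 -0.0505  0.0386] F [-0.96 -0.63  0.28]
250 179 260 plate front end [-72.7  -4.4] rim@.05 [-37.5  -4.3] @.04 [-31.5  -4.6] @.036 [-29.1  -4.7]
258 179 259 plate front end [-72.8  -0.5] rim@.05 [-38.1  -0.5] @.04 [-32.1  -0.5] @.036 [-29.7  -0.5]
266 179 260 plate front end [-72.8   3.4] rim@.05 [-37.5   3.4] @.04 [-31.5   3.6] @.036 [-29.1   3.7]
```

The force is now 1–2 N with the dish no longer advancing, so it is seated against the pocket's far wall. I'm backing off, rising, moving in front of the bar and lowering to bar height.

Emit:
{"fn": "carry_out", "kwargs": {"plan": [5,0,0,0,0,0,34,15,0,-5,0,0,0,34,35,0,-30,0,0,0,34,60,0,-30,0,0,0,34,78,0,-30,0,0,0,34]}}

```text
time: 17.27
eef_pos: [0.4378, -0.06, 0.0694]
ee_rot: [-0.06, 0.998, 0.0, 0.0]
contact_force: [-0.8, -0.2, -0.3]
finger_gap: 0.034
```

Emit:
{"fn": "carry_out", "kwargs": {"plan": [2,0,0,0,0,0,34,2,0,15,0,0,0,34,2,0,35,0,0,0,34,2,0,46,0,0,0,34,2,0,48.5,0,0,0,34]}}

```text
time: 17.68
eef_pos: [0.4368, -0.0601, 0.0188]
ee_rot: [-0.06, 0.998, -0.0, -0.001]
contact_force: [-0.2, 0.4, -0.2]
finger_gap: 0.034
```

Run:
```python
from h import *
to([.549-.112*.993,-.0469-.112*.1184,.020],96.8)
```

```text
at [ 0.4368 -0.0601  0.0188] yh 96.87 tilt [-2.3e-03 -2.0e-04 -1.0e+00] F [-0.24  0.36 -0.2 ] gap 0.034 t 17.68
shift [-0.9 -0.2 -1.2] turn 0.07
```

Emit:
{"fn": "carry_out", "kwargs": {"plan": [-4,0,-1,0,0,0,34,-8,0,-1,0,0,0,34,-12,0,-1,0,0,0,34,-15,0,-1,0,0,0,34,-17,0,-1,0,0,0,34]}}

```text
time: 18.1
eef_pos: [0.4556, -0.0579, 0.0216]
ee_rot: [-0.06, 0.998, -0.0, 0.001]
contact_force: [-0.0, 0.2, -0.3]
finger_gap: 0.0341
```

Emit:
{"fn": "carry_out", "kwargs": {"plan": [-1,0,0,0,0,0,34,-2,0,0,0,0,0,34,-4,0,0,0,0,0,34,-6,0,0,0,0,0,34,-8,0,0,0,0,0,34]}}

```text
time: 18.52
eef_pos: [0.4604, -0.0573, 0.0207]
ee_rot: [-0.06, 0.998, 0.0, -0.002]
contact_force: [-14.7, -2.2, 11.7]
finger_gap: 0.0342
```

```bash
python3 rim.py | head -1
python3 - <<'E'
from h import *
to([.5,-.05,.02],96.8)
E
```

```text
TCP rel [-88.8   0.2] [ 0.4608 -0.0572  0.0207] F [-12.34  -0.82   7.76]
at [ 0.4608 -0.0572  0.0207] yh 96.84 tilt [-4.1e-03  4.0e-04 -1.0e+00] F [-12.34  -0.82   7.76] gap 0.0337 t 18.57
shift [-39.8   2.5   0.6] turn 0.04
```

The fingers are pushing the bar at ~14 N, as expected for the drag. Continuing smoothly.

Emit:
{"fn": "carry_out", "kwargs": {"plan": [-3,0,0,0,0,0,34,-7,0,0,0,0,0,34,-11,0,0,0,0,0,34,-15,0,0,0,0,0,34,-19,0,0,0,0,0,34]}}

```text
time: 18.98
eef_pos: [0.4793, -0.055, 0.0207]
ee_rot: [-0.06, 0.998, 0.0, -0.002]
contact_force: [-13.3, -2.2, 10.7]
finger_gap: 0.0344
```

Run:
```python
from h import *
to([.5,-.05,.02],96.8)
d=cam('wrist'); save(d,'w9.png'); pinkc(d,(150,150,384,384))
```

```text
at [ 0.4793 -0.055   0.0207] yh 96.83 tilt [-4.6e-03  5.0e-04 -1.0e+00] F [-13.3   -2.18  10.69] gap 0.0344 t 18.98
shift [-21.2   2.5   0.6] turn 0.03
pink px [163.6 150.9] [ 4.8 19.5] world [ 0.4239 -0.0988  0.044 ] rel pocket mm (x,y) [-130.3  -36.7]
```

View pics/w9.png

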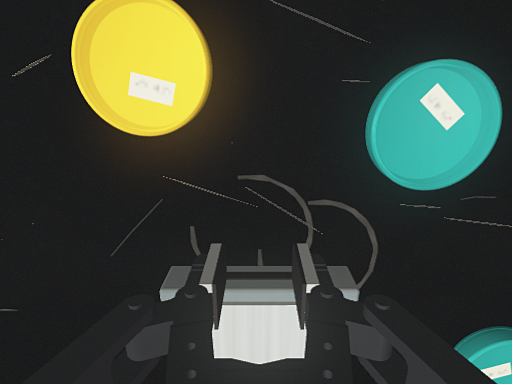

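The fingers are square on the bar, which shows between the pads at (260,290). The carrier is moving with the tool at a steady ~13 N. Continuing.

Emit:
{"fn": "carry_out", "kwargs": {"plan": [-4,0,0,0,0,0,34,-8,0,0,0,0,0,34,-12,0,0,0,0,0,34,-16,0,0,0,0,0,34,-20,0,0,0,0,0,34]}}

```text
time: 19.45
eef_pos: [0.4991, -0.0527, 0.0206]
ee_rot: [-0.06, 0.998, 0.0, -0.002]
contact_force: [-13.6, -1.1, 9.0]
finger_gap: 0.0341
```

Emit:
{"fn": "carry_out", "kwargs": {"plan": [-4,0,0,0,0,0,34,-8,0,0,0,0,0,34,-12,0,0,0,0,0,34,-16,0,0,0,0,0,34,-20,0,0,0,0,0,34]}}

```text
time: 19.87
eef_pos: [0.519, -0.0503, 0.0206]
ee_rot: [-0.06, 0.998, 0.0, -0.002]
contact_force: [-14.3, -2.2, 9.7]
finger_gap: 0.0338
```

Emit:
{"fn": "carry_out", "kwargs": {"plan": [-4,0,0,0,0,0,34,-8,0,0,0,0,0,34,-12,0,0,0,0,0,34,-16,0,0,0,0,0,34,-20,0,0,0,0,0,34]}}

```text
time: 20.28
eef_pos: [0.5389, -0.0479, 0.0206]
ee_rot: [-0.06, 0.998, 0.0, -0.002]
contact_force: [-14.5, -1.3, 8.5]
finger_gap: 0.034
```

```bash
python3 rim.py | head -1
```

```text
TCP rel [-9.4  0.2] [ 0.5397 -0.0478  0.0207] F [-11.41  -1.93   5.91]
```

Emit:
{"fn": "carry_out", "kwargs": {"plan": [-4,0,0,0,0,0,34,-8,0,0,0,0,0,34,-12,0,0,0,0,0,34,-16,0,0,0,0,0,34,-19,0,0,0,0,0,34]}}

```text
time: 20.75
eef_pos: [0.5579, -0.0457, 0.0206]
ee_rot: [-0.06, 0.998, 0.0, -0.002]
contact_force: [-14.0, -1.1, 9.5]
finger_gap: 0.0343
```

Emit:
{"fn": "carry_out", "kwargs": {"plan": [-1,0,0,0,0,0,34,-2,0,0,0,0,0,34,-3,0,0,0,0,0,34,-4,0,0,0,0,0,34]}}

```text
time: 21.08
eef_pos: [0.5616, -0.0453, 0.0206]
ee_rot: [-0.06, 0.998, 0.0, -0.002]
contact_force: [-14.9, -1.6, 10.1]
finger_gap: 0.0338
```

Emit:
{"fn": "carry_out", "kwargs": {"plan": [-1,0,0,0,0,0,34,-2,0,0,0,0,0,34,-3,0,0,0,0,0,34]}}

```text
time: 21.33
eef_pos: [0.5647, -0.0449, 0.0206]
ee_rot: [-0.06, 0.998, 0.0, -0.002]
contact_force: [-13.5, -1.0, 8.5]
finger_gap: 0.0339
```

```bash
python3 rim.py | head -1
```

```text
TCP rel [15.9  0.1] [ 0.5648 -0.0449  0.0206] F [-12.42  -0.94   7.89]
```

Emit:
{"fn": "carry_out", "kwargs": {"plan": [-1,0,0,0,0,0,34,-2,0,0,0,0,0,34]}}

```text
time: 21.55
eef_pos: [0.5666, -0.0447, 0.0206]
ee_rot: [-0.06, 0.998, 0.0, -0.002]
contact_force: [-14.3, -2.2, 9.5]
finger_gap: 0.0339
```

Emit:
{"fn": "carry_out", "kwargs": {"plan": [-1,0,0,0,0,0,34,-2,0,0,0,0,0,34]}}

```text
time: 21.72
eef_pos: [0.5671, -0.0446, 0.0204]
ee_rot: [-0.059, 0.998, 0.0, -0.004]
contact_force: [-28.8, -2.9, 18.6]
finger_gap: 0.0338
```

Emit:
{"fn": "carry_out", "kwargs": {"plan": [-1,0,0,0,0,0,34,-2,0,0,0,0,0,34]}}

```text
time: 21.88
eef_pos: [0.5672, -0.0447, 0.02]
ee_rot: [-0.059, 0.998, 0.001, -0.006]
contact_force: [-43.1, -2.6, 31.2]
finger_gap: 0.0342
```

The force jumped to 43 N with no further travel, so the carrier is at its stop at the predicted place (TCP +18 mm, predicted +16 to +18). Backing off.

Emit:
{"fn": "carry_out", "kwargs": {"plan": [4,0,0,0,0,0,34,8,0,0,0,0,0,34,20,0,0,0,0,0,34,40,0,-10,0,0,0,34,60,0,-40,0,0,0,34]}}

```text
time: 22.3
eef_pos: [0.5109, -0.0508, 0.0588]
ee_rot: [-0.06, 0.998, -0.0, -0.002]
contact_force: [-0.9, 0.4, 0.8]
finger_gap: 0.034
```

Emit:
{"fn": "carry_out", "kwargs": {"plan": [20,0,-30,0,0,0,34,30,0,-60,0,0,0,34,30,0,-90,0,0,0,34,30,0,-110,0,0,0,34,30,0,-110,0,0,0,34]}}

```text
time: 22.72
eef_pos: [0.4852, -0.0546, 0.175]
ee_rot: [-0.06, 0.998, 0.0, 0.003]
contact_force: [1.2, 0.1, 2.0]
finger_gap: 0.0342
```

Run:
```python
from h import *
to([.5,-.05,.15],96.8)
d=cam('wrist'); save(d,'w10.png'); t=cam('top')
s=t['img'][203:248,300:350]; m=(s.max(2)>110).astype(np.uint8); c=max(cv2.findContours(m,0,1)[0],key=cv2.contourArea); e=cv2.fitEllipse(c); print('beige',ray(t,e[0][0]+300,e[0][1]+203,.012).round(4))
a=np.radians(6.8); h=np.array([.549,-.0469])+.110*np.array([np.cos(a),np.sin(a)]); print('expected bar front',proj(d,[*(h-.083*np.array([np.cos(a),np.sin(a)])),.033]), 'pocket home', proj(d,[*h,.045]))
```

```text
at [ 0.4852 -0.0546  0.175 ] yh 96.87 tilt [ 0.0059  0.0011 -1.    ] F [1.22 0.06 1.95] gap 0.0342 t 22.72
shift [-15.1   2.8  25.1] turn 0.07
beige [ 0.4512 -0.2353  0.012 ]
expected bar front (np.float64(259.0978322317259), np.float64(262.3274419001368)) pocket home (np.float64(259.00929037532245), np.float64(334.261477654903))
```

View pics/w10.png

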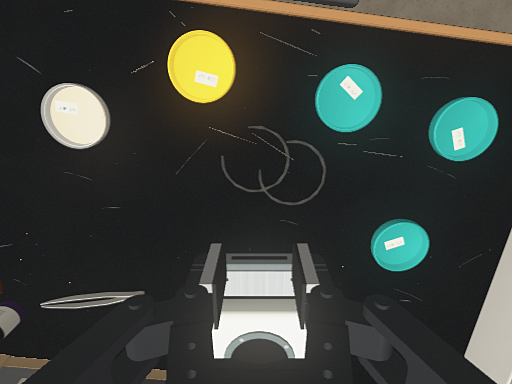

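The carrier is home: bar front at row ~260, expected 262. No dish is left outside, and beige is unchanged at (0.4512,-0.2353). Handing in.

```bash
python3 -c "
from workcell import env
print(env.get_obs()['qvel'].round(3)); print(env.hand_in())"
```

```text
[ 0.011  0.031 -0.011  0.019 -0.007 -0.008  0.006]
the job is handed in; nothing more can be done
None
```

I loaded the pink dish and pushed the carrier home, then handed the job in at about 23 s of the 61 s allowed. No verdict came back. I picked the dish up by its lid, set it on the plate just in front of the pocket, slid it in with two fingertips, and pushed the carrier in by its front bar.

**Checks that passed**
- **Dish seated:** the dish stopped moving while the fingers went on about 4 mm. Only then did they meet 1–2 N, with the rim where a seated dish's would be.
- **Carrier home:** it ran at a steady ~14 N, then stopped dead at the predicted place and the push rose to 43 N. The bar was within about 2 px of its expected home position.
- **Surroundings:** the beige dish measured exactly where it started, and the robot was clear of everything.

**What went wrong or stayed uncertain**
- **First grasps:** the first grasp was too low and put about 18 N on the desk or the dish. The second was too high and closed above the lid. Both were on the desk, before the dish reached the reader.
- **Depth in the pocket:** no single picture could tell a seated dish from one on the plate. I judged it from where the dish stopped and the finger force.
- **Measurements:** the plate's front end measured about 2 mm off from the pocket estimate, within calibration error.
- **Under the hood:** I could not see the dish there. The push force never rose before the stop, so nothing suggested it touched the hood.
- **Picture budget:** I viewed 14 pictures against a budget of 10.

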